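# Bring the red paint round to the front of the paint carousel

### The arm

A 6-joint arm with a two-finger parallel gripper is mounted at the origin on the work surface. World frame = base frame: x ahead of the robot, y to its left, z up, the work surface at z = 0. Lengths are in m, angles in degrees, forces in N, time in s.
With the tool pointing down it reaches from about 0.4 to 0.825 m from the base axis. Payload 7 kg.
Tool frame: the origin (TCP) lies on the centre line of the jaws, within the pads' length; the fingertips stand 19 mm ahead of it and the grasp point (between the pads) is the TCP; z points along the fingers, y is the line along which they close (so a half turn about z gives the same grasp; the last joint's range is limited). The gripper opens to 88 mm and grips with 3 to 60 N. Pads are 19 mm wide; open, the fingers measure 130 mm over their backs; the gripper's body (78 mm by 193 mm) begins 47 mm behind the grasp point.
Start: joints at [-52.363, 20.546, 0.682, 0, -70.136, -16.507], TCP at [0.243, -0.63, 0.246] pointing down, gripper open.
Joint ranges: [-176.03, 176.03], [-82.01, 121.73], [-58.28, 71.71], [-173.87, 95.51], [-174.79, -0.11], [-173.66, 173.66]. Speed limits (degrees/s): [136.94, 136.94, 172.46, 180, 180, 180].

### API

Orientations are given as [roll, pitch, yaw] about the fixed x, y, z axes, in that order (R = Rz(yaw) Ry(pitch) Rx(roll)).
In Python, from plant import get_state, capture, close_job gives the robot as it stands.
- The arm moves only by the tool apply_moves, never from a script. Its argument "targets" is a list of rows, each a list of 7 numbers: the opening, from 0 (shut) to 1 (fully open), then the shift along the tool's x, y, z normalised to -1 to 1, where 1 is 1000 mm, then the turn, a rotation vector about the tool's x, y, z normalised to -1 to 1, where 1 is 90 degrees. In form: [[claw, tx, ty, tz, ax, ay, az], ...]. A call has 1 to 20 rows; each row shifts and turns the commanded pose from where the row before left it, along the tool's axes as they then stand; what a row does not reach is not made up. A row lasts 1/12 s, in which the tool goes at most 41.7 mm and 7.16 degrees, less where a joint would pass 70% of its speed; a pose out of reach is approached as far as the arm can. A call with a number of a shift or a turn outside -1 to 1 is refused whole. A call with a gripper value outside its range is refused whole. The fingers move at their own pace and stop on an object; "newtons" is the grip in N (left out, the last holds). Time passes only in rows, so rows that do not move let the fingers close. It gives the time, the measured TCP pose, the force, the opening and the grip force at its end, in the units of the state.
- get_state(): the state, without advancing time (a new reading comes with each control period).
- capture(name): name is "side" or "top"; returns a dict with "frame" (480x640x3 uint8, red, green, blue), "range_z" (480x640 float32, m along the optical axis (not along the pixel's ray), 0 where there is no reading), "camera_matrix" (3x3 intrinsics, pixels), "T" (4x4, takes a point from camera to world coordinates). Camera axes: x right, y down, z forward; pixel columns grow to the right and rows downward; lengths in m; the calibration is good to about 2 mm. A picture is of the moment at which its call begins.
- close_job(): hands the job in; it is judged then, once.
The state is a dict: "time_s": time; "joints": joint angles; "qd": joint speeds; "joint_torque": joint torques, N m; "tcp_pos": TCP position; "eef_rot": TCP orientation; "contact_force": force on the tool from outside, world axes, zero at the start; "moment": the same for the moment, N m; "gripper_width": finger opening in m; "gripper_force": force on a finger pad.
Only numpy, scipy, OpenCV 4.12 (cv2) and the standard library are available. Lean on these libraries where they do the work, as an engineer would, in place of code of your own. Each camera call takes 0.05 s, during which the arm holds its last target. There are 200 camera calls.

### The job

The next print needs red: turn the paint carousel by pushing the wooden pegs on its rim with the fingertips, gently and without gripping them, until the red pot faces front, in line with the white arrow on the black tongue of the stand. Leave the carousel standing still there, touch none of the pots (they stay standing in their places), and leave the other things on the table alone.

Things in the scene. Friction and masses are not known exactly. Their poses are not given: they have to be found in the camera images.
- stand: Fixed black foot of the paint carousel: a disc 230 mm across, 12 mm high, with a black tongue 46 mm wide, 10 mm high, that sticks out under the turntable to 215 mm from the centre and carries a white arrow (pointing at the turntable). Origin on the turntable's axis, on the table. Its own -x axis is the way the tongue points: the FRONT of the carousel.
- front_spot (a point): Point fixed to the stand, straight above the arrow's line, 78 mm from the turntable's axis, 30 mm above the table: where the centre of the underside of a pot is when that pot faces front.
- carousel: Round plywood turntable, 300 mm across, 14 mm thick, top 30 mm above the table, turning either way about its vertical axis with no stop in a full turn. Stiff (about 1.2 N at the rim moves it), stays where left. Origin on the axis at its underside, z up. Six pots stand 78 mm from the axis between little studs at 0, 60, 120, 180, 240, 300 degrees from its own x, about z.
- rim_peg (a point): Centre of the top of one of the six alike dark wooden upright rim pegs of the turntable, the one 30 degrees from the turntable's own x; the others follow every 60 degrees, each halfway between two pots. Pegs are round, 16 mm thick, 40 mm high above the turntable (tops 70 mm above the table), 138 mm from the axis; from the pots outward 50 mm of turntable is free but for the pegs and studs.
- pot_white: White paint pot with white lid, closed, 44 mm across and 55 mm high, loose, standing on the turntable. Origin at the centre of its underside, z up.
- pot_red: Red paint pot with red lid, closed, 44 mm across and 55 mm high, loose, standing on the turntable. Origin at the centre of its underside, z up.
- pot_blue: Blue paint pot with blue lid, closed, 44 mm across and 55 mm high, loose, standing on the turntable. Origin at the centre of its underside, z up.
- pot_black: Black paint pot with black lid, closed, 44 mm across and 55 mm high, loose, standing on the turntable. Origin at the centre of its underside, z up.
- pot_yellow: Yellow paint pot with yellow lid, closed, 44 mm across and 55 mm high, loose, standing on the turntable. Origin at the centre of its underside, z up.
- pot_green: Green paint pot with green lid, closed, 44 mm across and 55 mm high, loose, standing on the turntable. Origin at the centre of its underside, z up.
- paint_bottle: Tall dark blue paint bottle, 66 mm across, 170 mm high, loose on the table beside the carousel; origin at the centre of its underside.
- print_block: Wooden printing block, 90 x 70 x 22 mm with a round grip on top (52 mm high in all), loose on the table; origin at the centre of its underside.
- water_cup: Empty yellow plastic cup, 76 mm across, 90 mm high, loose on the table beside the carousel; origin at the centre of its underside.
Things that resemble listed ones, but are neither listed nor needed, are in the scene too. What is shaped like the pot_yellow but pink is not meant.

How it is judged:
By the outcome, as a careful person would: the job done as asked, in the order asked, and still so for the second after the job is handed in, with the robot touching nothing.
It also fails if it takes over 67 s, if anything falls off the work surface, if the arm or the gripper's body presses on something with over 40 N, if the wrist force passes 120 N, or if a joint passes its speed limit or range.

## Working session

There is one attempt and no reset: what is moved stays moved. The work goes in short steps, Python scripts to look and compute and a tool call to move; the robot and the scene stay as the last step left them, time stands still between calls to the robot, and variables do not carry over. Pictures are saved under pics/ and viewed, at most 10 in all, crops included, and the job is handed in when it is done.

Besides the shell and the picture viewer there is one more tool, called in YAML: its name, and indented under it one key for each argument. apply_moves: Moves the arm, as the interface text tells. Scaled input: -1 to 1 covers 1000 mm each way for a shift and 90 degrees each way for a turn. Its arguments: {"type":"object","properties":{"targets":{"type":"array","items":{"type":"array","items":{"type":"number"}}},"newtons":{"type":"number"}},"required":["targets"]}

```bash
mkdir -p pics; python3 - <<'E'
from plant import *
import cv2
s=get_state();print({k:s[k] for k in('time_s','tcp_pos','eef_rot','contact_force','gripper_width')})
for n in('top','side'):
    c=capture(n);cv2.imwrite(f'pics/{n}0.png',c['frame'][:,:,::-1]);print(n,c['camera_matrix'].tolist(),c['T'].round(4).tolist())
E
```

```text
{'time_s': 0.0, 'tcp_pos': array([ 0.24313452, -0.62919042,  0.24461182]), 'eef_rot': array([ 1.79904465e+02, -8.94217443e-03, -1.58878696e+02]), 'contact_force': array([ 0.59291452, -0.31148728,  0.2632169 ]), 'gripper_width': 0.08780166703704664}
top [[435.61086097053027, 0.0, 324.1386642807191], [0.0, 435.61086097053027, 235.56506974796852], [0.0, 0.0, 1.0]] [[-0.0116, -0.9912, 0.1322, 0.4975], [-0.9999, 0.0107, -0.0076, 0.0042], [0.0061, -0.1322, -0.9912, 1.0429], [0.0, 0.0, 0.0, 1.0]]
side [[616.2671311955401, 0.0, 316.1748928759015], [0.0, 616.2671311955401, 235.0943758725751], [0.0, 0.0, 1.0]] [[-0.8478, -0.4062, 0.3409, 0.1358], [-0.5303, 0.6436, -0.5519, 0.8099], [0.0047, -0.6487, -0.7611, 1.192], [0.0, 0.0, 0.0, 1.0]]
```

View pics/top0.png

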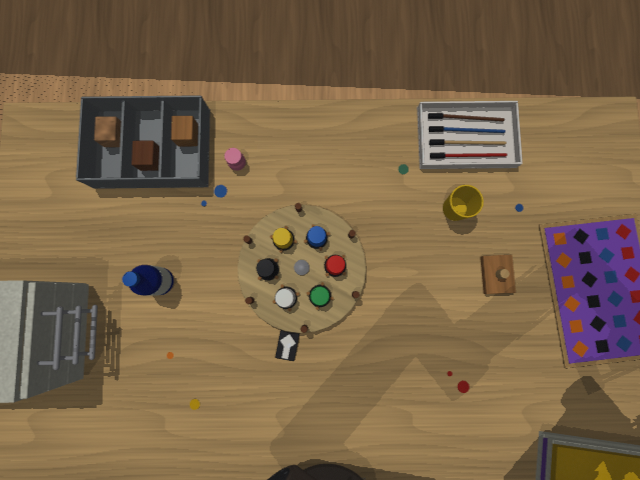

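View pics/side0.png

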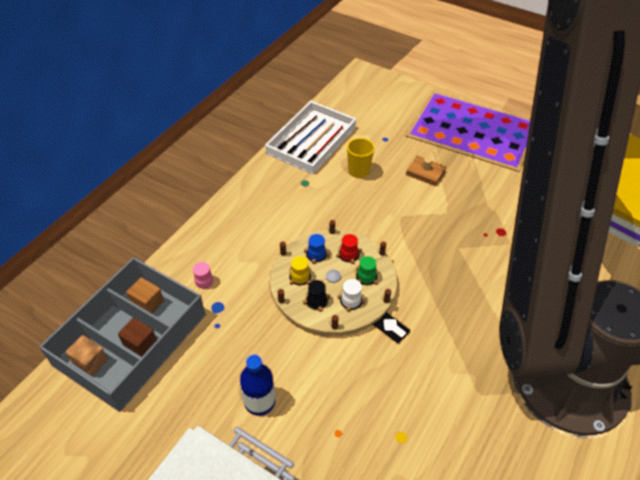

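The top view shows the carousel hub at about (302,268), red pot at (335,265), white pot at (285,297), and the arrow at (288,346) pointing up at the table. The side view agrees: the robot stands at the arrow side. Now I'll measure.

```bash
cat > m.py <<'E'
from plant import *
import numpy as np, cv2
def cloud(c):
    K=c['camera_matrix'];v,u=np.mgrid[:480,:640];z=c['range_z']
    p=np.stack([(u-K[0,2])/K[0,0]*z,(v-K[1,2])/K[1,1]*z,z],-1)
    return p@c['T'][:3,:3].T+c['T'][:3,3]
def plane(c,uv,h):
    r=c['T'][:3,:3]@np.linalg.inv(c['camera_matrix'])@[uv[0],uv[1],1.];o=c['T'][:3,3]
    return o+r*(h-o[2])/r[2]
def blobs(m,amin=4):
    n,_,st,ce=cv2.connectedComponentsWithStats(m.astype(np.uint8))
    return [(ce[i],st[i,4]) for i in range(1,n) if st[i,4]>=amin]
def measure(name='top',C0=None):
    c=capture(name);P=cloud(c);f=c['frame'].astype(int);R,G,B=f[...,0],f[...,1],f[...,2]
    ok=c['range_z']>0
    g=np.array([.47,.05]) if C0 is None else np.array(C0)
    d=np.hypot(P[...,0]-g[0],P[...,1]-g[1])
    out={'c':c,'P':P}
    near=ok&(d<.2)
    out['pegs']=[(plane(c,uv,.07),n,uv) for uv,n in blobs(near&(abs(P[...,2]-.066)<.012)&(d>.115)&(d<.16))]
    out['pots']=[(plane(c,uv,.085),n,f[int(uv[1]),int(uv[0])]) for uv,n in blobs(near&(P[...,2]>.076)&(d<.11))]
    out['arrow']=[(plane(c,uv,.010),n,uv) for uv,n in blobs(ok&(d>.15)&(d<.23)&(f.min(-1)>140)&(P[...,2]<.03),10)]
    m=near&(abs(P[...,2]-.03)<.006)
    cn=max(cv2.findContours(m.astype(np.uint8),0,2)[0],key=cv2.contourArea)
    h=cv2.convexHull(cn)[:,0]
    q=np.array([plane(c,uv,.03)[:2] for uv in h])
    s=np.linalg.lstsq(np.c_[2*q,np.ones(len(q))],(q**2).sum(1),rcond=None)[0]
    out['disc']=(s[:2],np.sqrt(s[2]+s[0]**2+s[1]**2))
    return out
def circ(q):
    q=np.array(q)[:,:2];s=np.linalg.lstsq(np.c_[2*q,np.ones(len(q))],(q**2).sum(1),rcond=None)[0]
    return s[:2],np.sqrt(s[2]+s[0]**2+s[1]**2)
def show(o,C=None):
    print('disc',o['disc']);C=o['disc'][0] if C is None else np.array(C)
    for k in('pegs','pots','arrow'):
        if k!='arrow' and len(o[k])>3: print(k,'circle',circ([p for p,*_ in o[k]]))
        for p,n,x in o[k]:
            e=p[:2]-C;print(k,p.round(4),n,np.round(x),'r %.4f ang %.1f'%(np.hypot(*e),np.degrees(np.arctan2(e[1],e[0]))))
E
python3 - <<'E'
from m import *
for n in('top','side'):
    print(n);o=measure(n);show(measure(n,o['disc'][0]))
E
```

```text
top
disc (array([0.55919758, 0.04940722]), np.float64(0.1485192996562746))
pegs circle (array([0.55900678, 0.04904317]), np.float64(0.1368054192567161))
pegs [0.6959 0.0551 0.07  ] 43 [298. 206.] r 0.1369 ang 2.4
pegs [ 0.6322 -0.0663  0.07  ] 42 [352. 233.] r 0.1368 ang -57.7
pegs [0.6221 0.1702 0.07  ] 44 [247. 239.] r 0.1362 ang 62.5
pegs [ 0.4955 -0.0721  0.07  ] 42 [356. 294.] r 0.1372 ang -117.7
pegs [0.4855 0.1644 0.07  ] 45 [249. 300.] r 0.1366 ang 122.6
pegs [0.4223 0.0434 0.07  ] 45 [304. 329.] r 0.1371 ang -177.5
pots circle (array([0.55892372, 0.04946809]), np.float64(0.07746922237720029))
pots [0.6276 0.0137 0.085 ] 252 [ 49  89 155] r 0.0772 ang -27.5
pots [0.6243 0.0912 0.085 ] 252 [187 159  47] r 0.0774 ang 32.7
pots [ 0.5625 -0.0279  0.085 ] 253 [164  41  37] r 0.0774 ang -87.6
pots [0.5558 0.1267 0.085 ] 260 [43 43 44] r 0.0774 ang 92.5
pots [0.4935 0.008  0.085 ] 262 [ 49 128  69] r 0.0776 ang -147.8
pots [0.4901 0.0853 0.085 ] 263 [187 189 182] r 0.0779 ang 152.5
arrow [0.3785 0.0857 0.01  ] 166 [287. 346.] r 0.1843 ang 168.6
side
disc (array([0.55330965, 0.057302
[... 326 characters left out ...]
1  0.07  ] 55 [281. 293.] r 0.1383 ang 63.4
pegs [0.4149 0.0545 0.07  ] 54 [388. 293.] r 0.1385 ang -178.8
pegs [0.4786 0.1751 0.07  ] 57 [335. 319.] r 0.1395 ang 122.4
pots circle (array([0.55270825, 0.05767142]), np.float64(0.07756963883525562))
pots [0.6214 0.022  0.085 ] 197 [ 21  91 213] r 0.0767 ang -27.4
pots [ 0.5559 -0.0199  0.085 ] 196 [236  21  14] r 0.0773 ang -88.1
pots [0.6184 0.099  0.085 ] 212 [246 216   0] r 0.0773 ang 32.6
pots [0.4872 0.0159 0.085 ] 210 [ 31 181  74] r 0.0780 ang -147.9
pots [0.5502 0.1354 0.085 ] 233 [20 22 23] r 0.0781 ang 92.3
pots [0.4842 0.0935 0.085 ] 233 [250 248 244] r 0.0780 ang 152.4
arrow [0.3744 0.0896 0.01  ] 190 [394. 327.] r 0.1818 ang 169.8
```

apply_moves:
  newtons: 10
  targets:
    - [0,0,0,0,0,0,-0.0727]
    - [0,0,0,0,0,0,-0.0727]
    - [0,0,0,0,0,0,-0.0727]
    - [0,0,0,0,0,0,-0.0727]
    - [0,0,0,0,0,0,-0.0727]
    - [0,0,0,0,0,0,-0.0727]
    - [0,0,0,0,0,0,-0.0727]
    - [0,0,0,0,0,0,-0.0727]
    - [0,0,0,0,0,0,-0.0727]
    - [0,0,0,0,0,0,-0.0727]
    - [0,0,0,0,0,0,-0.0727]
    - [0,0,0,0,0,0,-0.0727]
    - [0,0,0,0,0,0,-0.0727]
    - [0,0,0,0,0,0,-0.0727]
    - [0,0,0,0,0,0,-0.0727]
    - [0,0,0,0,0,0,-0.0727]
    - [0,0,0,0,0,0,-0.0727]
    - [0,0,0,0,0,0,-0.0727]
    - [0,0,0,0,0,0,-0.0727]
    - [0,0,0,0,0,0,-0.0727]

```text
time_s: 1.97
tcp_pos: [0.2433, -0.6296, 0.2454]
eef_rot: [-180.0, 0.0, -27.7]
contact_force: [0.0, -0.2, 1.2]
gripper_width: 0.0004
gripper_force: 0.0
```

```bash
cat >> m.py <<'E'
from scipy.spatial.transform import Rotation as Rt
def togo(p,yaw):
    s=get_state();R=Rt.from_euler('xyz',s['eef_rot'],degrees=True)
    G=Rt.from_euler('xyz',[180,0,yaw],degrees=True)
    print('t',s['time_s'],'tcp',s['tcp_pos'].round(4),s['eef_rot'].round(2),'F',s['contact_force'].round(2),'w',round(s['gripper_width'],4),'j',np.round(s['joints'],1))
    print('shift/1000mm',R.inv().apply(np.array(p)-s['tcp_pos']).round(4),'turn/90',((R.inv()*G).as_rotvec(degrees=True)/90).round(4))
E
python3 -c "
from m import *
togo([.683,-.0166,.2],-28)"
```

```text
t 1.9667 tcp [ 0.2433 -0.6296  0.2454] [-1.7999e+02  1.0000e-02 -2.7690e+01] F [ 0.01 -0.23  1.21] w 0.0004 j [-52.4  20.6   0.7  -0.  -70.1 114.7]
shift/1000mm [ 0.1046 -0.7471  0.0455] turn/90 [-0.0001  0.0001  0.0035]
```

apply_moves:
  targets:
    - [0,0.0052,-0.0373,0.0022,0,0,0]
    - [0,0.0052,-0.0373,0.0022,0,0,0]
    - [0,0.0052,-0.0373,0.0022,0,0,0]
    - [0,0.0052,-0.0373,0.0022,0,0,0]
    - [0,0.0052,-0.0373,0.0022,0,0,0]
    - [0,0.0052,-0.0373,0.0022,0,0,0]
    - [0,0.0052,-0.0373,0.0022,0,0,0]
    - [0,0.0052,-0.0373,0.0022,0,0,0]
    - [0,0.0052,-0.0373,0.0022,0,0,0]
    - [0,0.0052,-0.0373,0.0022,0,0,0]
    - [0,0.0052,-0.0373,0.0022,0,0,0]
    - [0,0.0052,-0.0373,0.0022,0,0,0]
    - [0,0.0052,-0.0373,0.0022,0,0,0]
    - [0,0.0052,-0.0373,0.0022,0,0,0]
    - [0,0.0052,-0.0373,0.0022,0,0,0]
    - [0,0.0052,-0.0373,0.0022,0,0,0]
    - [0,0.0052,-0.0373,0.0022,0,0,0]
    - [0,0.0052,-0.0373,0.0022,0,0,0]
    - [0,0.0052,-0.0373,0.0022,0,0,0]
    - [0,0.0052,-0.0373,0.0022,0,0,0]

```text
time_s: 3.63
tcp_pos: [0.6863, -0.0181, 0.2015]
eef_rot: [-180.0, -0.0, -28.0]
contact_force: [1.2, -0.7, -0.1]
gripper_width: 0.0004
gripper_force: 0.0
```

```bash
python3 -c "
from m import *
togo([.6828,-.0166,.065],-28)
c=capture('side');cv2.imwrite('pics/side1.png',c['frame'][:,:,::-1])"
```

```text
t 3.6333 tcp [ 0.6863 -0.0181  0.2015] [-1.8e+02 -1.0e-02 -2.8e+01] F [ 1.25 -0.65 -0.07] w 0.0004 j [ 14.7  23.2  -1.2   0.  -65.6  47.3]
shift/1000mm [-0.0038  0.0003  0.1365] turn/90 [-0.     -0.0001  0.    ]
```

View pics/side1.png

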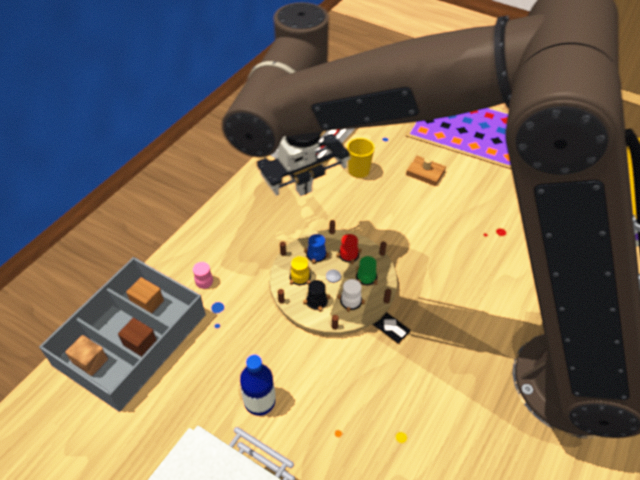

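The side view shows the closed gripper above the turntable rim at about (305,180), clear of pegs and pots. Next: descend.

apply_moves:
  targets:
    - [0,-0.0038,0.0003,0.01,0,0,0]
    - [0,0,0,0.014,0,0,0]
    - [0,0,0,0.014,0,0,0]
    - [0,0,0,0.014,0,0,0]
    - [0,0,0,0.014,0,0,0]
    - [0,0,0,0.014,0,0,0]
    - [0,0,0,0.014,0,0,0]
    - [0,0,0,0.014,0,0,0]
    - [0,0,0,0.014,0,0,0]
    - [0,0,0,0.009,0,0,0]
    - [0,0,0,0.0055,0,0,0]
    - [0,0,0,0,0,0,0]

```text
time_s: 4.68
tcp_pos: [0.681, -0.0187, 0.0637]
eef_rot: [179.9, 0.1, -28.0]
contact_force: [-0.3, 0.0, 0.4]
gripper_width: 0.0008
gripper_force: 0.0
```

```bash
python3 -c "
from m import *
togo([.6828,-.0166,.065],-28)
c=capture('side');cv2.imwrite('pics/side2.png',cv2.resize(c['frame'][120:360,200:480,::-1],None,fx=2,fy=2))"
```

```text
t 4.6833 tcp [ 0.681  -0.0187  0.0637] [ 1.7992e+02  1.0000e-01 -2.8040e+01] F [-0.31  0.01  0.43] w 0.0008 j [ 14.8  29.8 -10.1  -0.  -50.1  47.2]
shift/1000mm [ 0.0006 -0.0027 -0.0013] turn/90 [ 0.0009  0.0011 -0.0004]
```

View pics/side2.png

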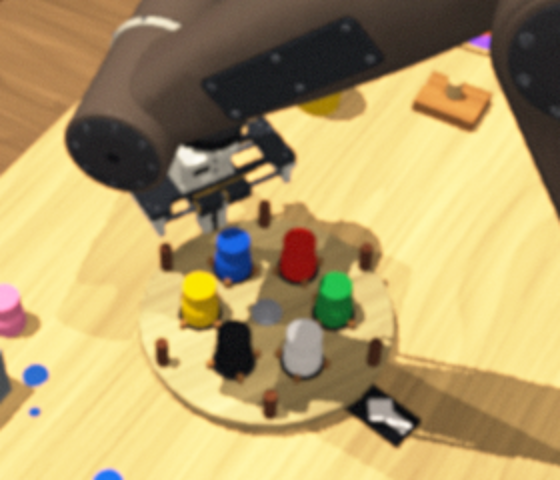

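Fingertips are on the rim behind the peg, with the blue pot well clear. Now the arc, slow as contact is made.

apply_moves:
  targets:
    - [0,-0.0001,0.0049,0,0,0,0.0222]
    - [0,-0.0001,0.0049,0,0,0,0.0222]
    - [0,-0.0001,0.0049,0,0,0,0.0222]
    - [0,-0.0001,0.0049,0,0,0,0.0222]
    - [0,0,0.0024,0,0,0,0.0111]
    - [0,0,0.0024,0,0,0,0.0111]
    - [0,0,0.0024,0,0,0,0.0111]
    - [0,0,0.0024,0,0,0,0.0111]
    - [0,0,0.0024,0,0,0,0.0111]
    - [0,0,0.0024,0,0,0,0.0111]
    - [0,0,0.0024,0,0,0,0.0111]
    - [0,0,0.0024,0,0,0,0.0111]
    - [0,0,0.0024,0,0,0,0.0111]
    - [0,0,0.0024,0,0,0,0.0111]
    - [0,0,0.0024,0,0,0,0.0111]
    - [0,0,0.0024,0,0,0,0.0111]
    - [0,0,0.0024,0,0,0,0.0111]
    - [0,0,0.0024,0,0,0,0.0111]
    - [0,0,0.0024,0,0,0,0.0111]
    - [0,0,0.0024,0,0,0,0.0111]

```text
time_s: 6.4
tcp_pos: [0.645, -0.0627, 0.0651]
eef_rot: [-180.0, 0.0, -52.1]
contact_force: [-0.0, 0.5, -0.2]
gripper_width: 0.0003
gripper_force: 0.6
```

```bash
cat >> m.py <<'E'
C=np.array([.559,.0492])
def arc():
    s=get_state();e=s['tcp_pos'][:2]-C
    print('tool r %.4f phi %.2f'%(np.hypot(*e),np.degrees(np.arctan2(e[1],e[0]))),'yaw',s['eef_rot'].round(2),'z',s['tcp_pos'][2],'F',s['contact_force'].round(2),'t',s['time_s'])
E
python3 -c "
from m import *
arc()
o=measure('top',C);show(o,C)
o=measure('side',C);show(o)"
```

```text
tool r 0.1411 phi -52.46 yaw [-180.      0.    -52.08] z 0.06506207851610214 F [-0.03  0.48 -0.16] t 6.4
disc (array([0.53136757, 0.02171145]), np.float64(0.11607182981796602))
pegs [ 0.4839 -0.0655  0.07  ] 39 [353. 300.] r 0.1371 ang -123.2
pegs [0.4219 0.0566 0.07  ] 44 [298. 329.] r 0.1373 ang 176.9
pots [0.5916 0.1281 0.085 ] 17090 [51 45 40] r 0.0854 ang 67.6
pots [ 0.5546 -0.0278  0.085 ] 256 [99 27 25] r 0.0772 ang -93.3
pots [0.4897 0.0147 0.085 ] 259 [31 78 43] r 0.0774 ang -153.6
disc (array([0.55320728, 0.05747587]), np.float64(0.1493349728112901))
pegs circle (array([0.55150509, 0.06069387]), np.float64(0.13657505949276588))
pegs [ 0.6256 -0.0541  0.07  ] 139 [332. 224.] r 0.1330 ang -57.0
pegs [0.688  0.0512 0.07  ] 49 [286. 241.] r 0.1350 ang -2.7
pegs [ 0.4759 -0.0528  0.07  ] 51 [386. 250.] r 0.1347 ang -125.0
pegs [0.6274 0.1737 0.07  ] 54 [278. 288.] r 0.1379 ang 57.4
pegs [0.4151 0.0686 0.07  ] 57 [385. 297.] r 0.1386 ang 175.4
pegs [0.4907 0.1832 0.07  ] 61 [328. 319.] r 0.1404 ang 116.4
pots circle (array([ 0.65174532, -0.10944154]), np.float64(0.183806887521749
[... 468 characters left out ...]
81 -0.0198  0.085 ] 193 [138  15  12] r 0.0775 ang -93.8
pots [0.6219 0.0923 0.085 ] 212 [251 230   0] r 0.0770 ang 26.9
pots [0.4832 0.0231 0.085 ] 213 [21 96 39] r 0.0780 ang -153.9
pots [0.558  0.1352 0.085 ] 230 [25 30 35] r 0.0779 ang 86.5
pots [0.4885 0.1009 0.085 ] 238 [215 208 199] r 0.0779 ang 146.2
arrow [ 0.585  -0.1558  0.01  ] 111 [365. 221.] r 0.2156 ang -81.5
arrow [0.7189 0.1631 0.01  ] 1289 [250. 283.] r 0.1965 ang 32.5
arrow [ 0.3874 -0.0665  0.01  ] 435 [419. 277.] r 0.2071 ang -143.2
arrow [0.6378 0.2272 0.01  ] 520 [262. 318.] r 0.1897 ang 63.5
arrow [0.4817 0.2206 0.01  ] 3462 [322. 348.] r 0.1781 ang 113.7
arrow [0.3767 0.0894 0.01  ] 218 [393. 327.] r 0.1793 ang 169.8
```

apply_moves:
  targets:
    - [0,-0.0001,0.0037,0,0,0,0.0167]
    - [0,-0.0001,0.0037,0,0,0,0.0167]
    - [0,-0.0001,0.0037,0,0,0,0.0167]
    - [0,-0.0001,0.0037,0,0,0,0.0167]
    - [0,-0.0001,0.0037,0,0,0,0.0167]
    - [0,-0.0001,0.0037,0,0,0,0.0167]
    - [0,-0.0001,0.0037,0,0,0,0.0167]
    - [0,-0.0001,0.0037,0,0,0,0.0167]
    - [0,-0.0001,0.0037,0,0,0,0.0167]
    - [0,-0.0001,0.0037,0,0,0,0.0167]
    - [0,-0.0001,0.0037,0,0,0,0.0167]
    - [0,-0.0001,0.0037,0,0,0,0.0167]
    - [0,-0.0001,0.0037,0,0,0,0.0167]
    - [0,-0.0001,0.0037,0,0,0,0.0167]
    - [0,-0.0001,0.0037,0,0,0,0.0167]
    - [0,-0.0001,0.0037,0,0,0,0.0167]
    - [0,-0.0001,0.0037,0,0,0,0.0167]
    - [0,-0.0001,0.0037,0,0,0,0.0167]
    - [0,-0.0001,0.0037,0,0,0,0.0167]
    - [0,-0.0001,0.0037,0,0,0,0.0167]

```text
time_s: 8.17
tcp_pos: [0.5771, -0.0905, 0.0651]
eef_rot: [-180.0, -0.0, -82.2]
contact_force: [1.7, -0.5, 0.3]
gripper_width: 0.0004
gripper_force: 0.5
```

```bash
python3 -c "
from m import *
arc()
o=measure('top',C);o['arrow']=[];show(o,C)"
```

```text
tool r 0.1409 phi -82.61 yaw [-1.800e+02 -1.000e-02 -8.219e+01] z 0.06514066285093864 F [ 1.65 -0.5   0.31] t 8.1667
disc (array([ 0.48772696, -0.00238377]), np.float64(0.07238199908516446))
pegs [0.6806 0.1118 0.07  ] 44 [273. 213.] r 0.1368 ang 27.2
pegs [ 0.6785 -0.0247  0.07  ] 15 [333. 213.] r 0.1405 ang -31.7
pegs [ 0.4371 -0.0131  0.07  ] 43 [330. 321.] r 0.1369 ang -152.9
pots [0.5493 0.0877 0.085 ] 14272 [58 51 45] r 0.0397 ang 104.1
```

apply_moves:
  targets:
    - [0,-0.0001,0.0037,0,0,0,0.0167]
    - [0,-0.0001,0.0037,0,0,0,0.0167]
    - [0,-0.0001,0.0037,0,0,0,0.0167]
    - [0,-0.0001,0.0037,0,0,0,0.0167]
    - [0,-0.0001,0.0037,0,0,0,0.0167]
    - [0,-0.0001,0.0037,0,0,0,0.0167]
    - [0,-0.0001,0.0037,0,0,0,0.0167]
    - [0,-0.0001,0.0037,0,0,0,0.0167]
    - [0,-0.0001,0.0037,0,0,0,0.0167]
    - [0,-0.0001,0.0037,0,0,0,0.0167]
    - [0,-0.0001,0.0037,0,0,0,0.0167]
    - [0,-0.0001,0.0037,0,0,0,0.0167]
    - [0,-0.0001,0.0037,0,0,0,0.0167]
    - [0,-0.0001,0.0037,0,0,0,0.0167]
    - [0,-0.0001,0.0037,0,0,0,0.0167]
    - [0,-0.0001,0.0037,0,0,0,0.0167]
    - [0,-0.0001,0.0037,0,0,0,0.0167]
    - [0,-0.0001,0.0037,0,0,0,0.0167]
    - [0,-0.0001,0.0037,0,0,0,0.0167]
    - [0,-0.0001,0.0037,0,0,0,0.0167]

```text
time_s: 9.88
tcp_pos: [0.5046, -0.0805, 0.0651]
eef_rot: [180.0, -0.0, -112.2]
contact_force: [0.1, -1.4, -0.2]
gripper_width: 0.0004
gripper_force: 0.6
```

```bash
python3 -c "
from m import *
arc()
o=measure('top',C);o['arrow']=[];show(o,C)"
```

```text
tool r 0.1407 phi -112.77 yaw [ 1.7999e+02 -2.0000e-02 -1.1220e+02] z 0.06513724171303074 F [ 0.09 -1.38 -0.24] t 9.8833
disc (array([0.57825783, 0.05677029]), np.float64(0.133982241758482))
pegs [0.6956 0.0429 0.07  ] 38 [304. 206.] r 0.1367 ang -2.7
pegs [0.6324 0.1643 0.07  ] 45 [250. 234.] r 0.1365 ang 57.5
pegs [ 0.6215 -0.0726  0.07  ] 43 [355. 238.] r 0.1369 ang -62.8
pots circle (array([0.56357243, 0.05158054]), np.float64(0.07400370346426853))
pots [0.6279 0.0851 0.085 ] 254 [51 52 52] r 0.0777 ang 27.5
pots [0.6242 0.0077 0.085 ] 253 [213 178  51] r 0.0773 ang -32.5
pots [0.4902 0.054  0.085 ] 6658 [87 75 67] r 0.0690 ang 176.0
pots [0.5626 0.1267 0.085 ] 258 [210 212 204] r 0.0776 ang 87.3
```

apply_moves:
  targets:
    - [0,-0.0001,0.0037,0,0,0,0.0167]
    - [0,-0.0001,0.0037,0,0,0,0.0167]
    - [0,-0.0001,0.0037,0,0,0,0.0167]
    - [0,-0.0001,0.0037,0,0,0,0.0167]
    - [0,-0.0001,0.0037,0,0,0,0.0167]
    - [0,-0.0001,0.0037,0,0,0,0.0167]
    - [0,-0.0001,0.0037,0,0,0,0.0167]
    - [0,-0.0001,0.0037,0,0,0,0.0167]
    - [0,-0.0001,0.0037,0,0,0,0.0167]
    - [0,-0.0001,0.0037,0,0,0,0.0167]
    - [0,-0.0001,0.0037,0,0,0,0.0167]
    - [0,-0.0001,0.0037,0,0,0,0.0167]
    - [0,-0.0001,0.0037,0,0,0,0.0167]
    - [0,-0.0001,0.0037,0,0,0,0.0167]
    - [0,-0.0001,0.0037,0,0,0,0.0167]
    - [0,-0.0001,0.0037,0,0,0,0.0167]
    - [0,-0.0001,0.0037,0,0,0,0.0167]
    - [0,-0.0001,0.0037,0,0,0,0.0167]
    - [0,-0.0001,0.0037,0,0,0,0.0167]
    - [0,-0.0001,0.0037,0,0,0,0.0167]

```text
time_s: 11.6
tcp_pos: [0.4467, -0.0355, 0.065]
eef_rot: [180.0, -0.1, -142.2]
contact_force: [0.3, -2.3, -0.2]
gripper_width: 0.0006
gripper_force: 0.6
```

```bash
python3 -c "
from m import *
arc()
o=measure('top',C);show(o,C);cv2.imwrite('pics/top3.png',o['c']['frame'][:,:,::-1])
c=cv2.imread('pics/top0.png')
# tongue/arrow outline in first picture
class X(dict):pass
K=o['c']
m=(c.min(-1)>120).astype(np.uint8);m[:332]=0;m[365:]=0;m[:,:270]=0;m[:,305:]=0
q=np.array([plane(K,uv,.01)[:2] for uv in np.argwhere(m)[:,::-1]])
w,v=np.linalg.eigh(np.cov((q-q.mean(0)).T));print('arrow',len(q),q.mean(0),'axis',np.degrees(np.arctan2(v[1,1],v[0,1])),w)
for h in(60,70):
  m=(c.max(-1)<h).astype(np.uint8)|m;m[:332]=0;m[365:]=0;m[:,:270]=0;m[:,305:]=0
  cn=max(cv2.findContours(m,0,2)[0],key=cv2.contourArea)
  q=np.array([plane(K,uv,.01)[:2] for uv in cn[:,0]],np.float32);r=cv2.minAreaRect(q*1000);print('tongue',r)
"
```

```text
tool r 0.1407 phi -142.98 yaw [ 1.7999e+02 -5.0000e-02 -1.4222e+02] z 0.06504359853436562 F [ 0.27 -2.27 -0.2 ] t 11.6
disc (array([0.56585332, 0.05391633]), np.float64(0.1436389444632818))
pegs circle (array([0.55893625, 0.04934296]), np.float64(0.13654355818732455))
pegs [0.6799 0.1122 0.07  ] 40 [273. 213.] r 0.1363 ang 27.5
pegs [ 0.674  -0.0244  0.07  ] 40 [333. 215.] r 0.1365 ang -32.6
pegs [0.565 0.186 0.07 ] 46 [240. 264.] r 0.1370 ang 87.5
pegs [ 0.5529 -0.0871  0.07  ] 42 [362. 268.] r 0.1364 ang -92.6
pegs [0.444  0.1228 0.07  ] 45 [268. 319.] r 0.1365 ang 147.4
pots circle (array([0.54889497, 0.04615584]), np.float64(0.08193411835217243))
pots [0.6365 0.046  0.085 ] 247 [49 49 49] r 0.0776 ang -2.4
pots [0.6007 0.115  0.085 ] 248 [203 206 200] r 0.0779 ang 57.6
pots [ 0.5947 -0.0195  0.085 ] 254 [203 170  47] r 0.0774 ang -62.6
pots [0.5232 0.1183 0.085 ] 267 [ 57 142  79] r 0.0778 ang 117.4
pots [ 0.5172 -0.0158  0.085 ] 256 [ 44  81 145] r 0.0773 ang -122.8
pots [0.4531 0.0145 0.085 ] 1294 [61 53 46] r 0.1114 ang -161.9
pots [0.4814 0.0528 0.085 ] 263 [156  41  36] r 0.0777 ang 177.3
arrow 193 [0.38050634 0.08588452] axis 169.0147333020549 [4.52456871e-05 2.04032957e-04]
tongue ((380.4993591308594, 84.71692657470703), (45.491615295410156, 64.05859375), 78.54505920410156)
tongue ((380.3426818847656, 84.41341400146484), (46.01110076904297, 64.13223266601562), 79.27662658691406)
```

View pics/top3.png

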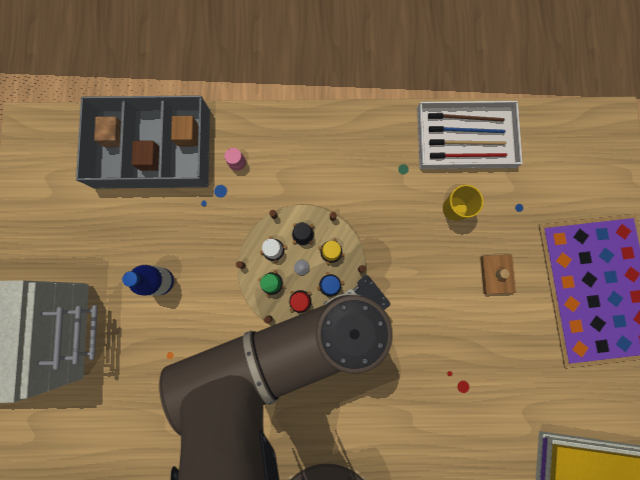

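The red pot is at (300,301), with the pegs and all pots standing; about 8.7° remain, so I creep.

apply_moves:
  targets:
    - [0,-0.0001,0.0024,0,0,0,0.0111]
    - [0,0,0.0024,0,0,0,0.0111]
    - [0,-0.0001,0.0024,0,0,0,0.0111]
    - [0,0,0.0024,0,0,0,0.0111]
    - [0,-0.0001,0.0024,0,0,0,0.0111]
    - [0,0,0.0024,0,0,0,0.0111]
    - [0,0,0.0012,0,0,0,0.0056]
    - [0,0,0.0012,0,0,0,0.0056]
    - [0,0,0.0012,0,0,0,0.0056]
    - [0,0,0.0012,0,0,0,0.0056]
    - [0,0,0,0,0,0,0]
    - [0,0,0,0,0,0,0]
    - [0,0,0,0,0,0,0]

```text
time_s: 12.73
tcp_pos: [0.4368, -0.0191, 0.0651]
eef_rot: [180.0, 0.0, -150.2]
contact_force: [0.3, -0.6, 0.4]
gripper_width: 0.0004
gripper_force: 0.0
```

```bash
python3 -c "
from m import *
arc()
o=measure('top',C);o['arrow']=[];show(o,C)
a=[np.degrees(np.arctan2(p[1]-C[1],p[0]-C[0]))%60 for p,n,_ in o['pots'] if 200<n<300];print('mod60',np.round(a,2),np.mean(a),'target',168.7%60)"
```

```text
tool r 0.1400 phi -150.79 yaw [ 1.8000e+02  2.0000e-02 -1.5017e+02] z 0.0651065962967464 F [ 0.27 -0.64  0.39] t 12.7333
disc (array([0.56325294, 0.05166304]), np.float64(0.1458003087512274))
pegs circle (array([0.55872528, 0.04914271]), np.float64(0.13669201122639635))
pegs [0.6877 0.0948 0.07  ] 44 [281. 210.] r 0.1366 ang 19.5
pegs [ 0.6627 -0.0393  0.07  ] 43 [340. 220.] r 0.1363 ang -40.5
pegs [0.5833 0.1835 0.07  ] 46 [241. 256.] r 0.1365 ang 79.7
pegs [ 0.5338 -0.0853  0.07  ] 41 [361. 277.] r 0.1369 ang -100.6
pegs [0.4549 0.138  0.07  ] 46 [261. 314.] r 0.1369 ang 139.5
pots circle (array([0.54733015, 0.04542405]), np.float64(0.08252706380896065))
pots [0.6354 0.0353 0.085 ] 248 [48 48 48] r 0.0776 ang -10.3
pots [0.6094 0.1086 0.085 ] 253 [201 204 199] r 0.0779 ang 49.7
pots [ 0.5851 -0.0234  0.085 ] 253 [200 167  45] r 0.0772 ang -70.2
pots [0.5331 0.1225 0.085 ] 261 [ 55 140  78] r 0.0777 ang 109.4
pots [ 0.5088 -0.0094  0.085 ] 257 [ 44  81 142] r 0.0772 ang -130.6
pots [0.4828 0.0634 0.085 ] 258 [155  40  36] r 0.0775 ang 169.5
pots [0.4496 0.0114 0.085 ] 916 [91 80 72] r 0.1157 ang -160.9
mod60 [49.7  49.68 49.77 49.44 49.4  49.46] 49.57487128862598 target 48.69999999999999
```

apply_moves:
  targets:
    - [0,0,0.0007,0,0,0,0.003]
    - [0,0,0.0007,0,0,0,0.003]
    - [0,0,0.0007,0,0,0,0.003]
    - [0,0,0,0,0,0,0]
    - [0,0,0,0,0,0,0]
    - [0,0,0,0,0,0,0]
    - [0,0,0,0,0,0,0]
    - [0,0,-0.005,0,0,0,0]
    - [0,0,-0.01,0,0,0,0]
    - [0,0,0,-0.015,0,0,0]
    - [0,0,0,-0.02,0,0,0]
    - [0,0,0,-0.03,0,0,0]
    - [0,0,0,-0.03,0,0,0]
    - [0,0,0,-0.03,0,0,0]
    - [0,0,0,-0.03,0,0,0]
    - [0,-0.02,0,-0.02,0,0,0]

```text
time_s: 14.12
tcp_pos: [0.4593, -0.0224, 0.2433]
eef_rot: [-180.0, 0.1, -151.0]
contact_force: [1.6, 0.3, -1.3]
gripper_width: 0.0002
gripper_force: 0.0
```

```bash
cat >> m.py <<'E'
def fin(n='top',C=C):
    o=measure(n,C);show(o,C)
    a=[np.degrees(np.arctan2(p[1]-C[1],p[0]-C[0]))%60 for p,n,_ in o['pots'] if 200<n<300];print('mod60',np.round(a,2),np.mean(a),'target 48.7')
    return o
E
python3 -c "
from m import *
arc();fin()"
```

```text
tool r 0.1228 phi -144.33 yaw [-1.7998e+02  1.5000e-01 -1.5104e+02] z 0.24334168480462223 F [ 1.59  0.32 -1.26] t 14.1167
disc (array([0.56069825, 0.05019808]), np.float64(0.14746960273831738))
pegs circle (array([0.55877041, 0.04930903]), np.float64(0.13656048493335377))
pegs [0.6879 0.0935 0.07  ] 44 [281. 210.] r 0.1363 ang 19.0
pegs [ 0.6617 -0.0409  0.07  ] 43 [341. 220.] r 0.1366 ang -41.3
pegs [0.5854 0.183  0.07  ] 44 [241. 255.] r 0.1364 ang 78.8
pegs [ 0.5325 -0.0844  0.07  ] 42 [361. 277.] r 0.1362 ang -101.2
pegs [0.4558 0.1394 0.07  ] 45 [260. 314.] r 0.1370 ang 138.8
pots circle (array([0.54159092, 0.04434546]), np.float64(0.08853789145335356))
pots [0.6351 0.0342 0.085 ] 247 [49 51 52] r 0.0775 ang -11.1
pots [0.61   0.1077 0.085 ] 254 [209 212 208] r 0.0776 ang 48.9
pots [ 0.584  -0.0239  0.085 ] 253 [183 154  44] r 0.0773 ang -71.1
pots [0.5341 0.1229 0.085 ] 265 [ 52 129  72] r 0.0778 ang 108.7
pots [0.4475 0.0336 0.085 ] 5282 [91 80 71] r 0.1126 ang -172.1
mod60 [48.87 48.93 48.9  48.66] 48.843095412499395 target 48.7
```

apply_moves:
  targets:
    - [0,0,-0.03,0,0,0,0]
    - [0,0,-0.03,0,0,0,0]
    - [0,0,-0.03,0,0,0,0]
    - [0,0,-0.03,0,0,0,0]
    - [0,0,-0.03,0,0,0,0]
    - [0,0,-0.03,0,0,0,0]
    - [0,0,-0.03,0,0,0,0]
    - [0,0,-0.03,0,0,0,0]
    - [0,0,-0.03,0,0,0,0]
    - [0,0,-0.03,0,0,0,0]
    - [0,0,0,0,0,0,0]

```text
time_s: 15.08
tcp_pos: [0.6071, -0.2881, 0.2378]
eef_rot: [180.0, -0.1, -151.1]
contact_force: [0.1, 0.3, 0.8]
gripper_width: 0.0005
gripper_force: 0.0
```

```bash
python3 -c "
from m import *
arc();o=fin();cv2.imwrite('pics/top4.png',o['c']['frame'][:,:,::-1])
fin('side',np.array([.5527,.0577]))"
```

```text
tool r 0.3407 phi -81.89 yaw [ 1.7997e+02 -1.3000e-01 -1.5114e+02] z 0.2378275115229581 F [0.08 0.34 0.83] t 15.0833
disc (array([0.55929108, 0.0497939 ]), np.float64(0.14827702835077283))
pegs circle (array([0.55881943, 0.04872874]), np.float64(0.13687457126408234))
pegs [0.6879 0.0935 0.07  ] 44 [281. 210.] r 0.1363 ang 19.0
pegs [ 0.662  -0.0411  0.07  ] 41 [341. 220.] r 0.1370 ang -41.2
pegs [0.5854 0.1832 0.07  ] 43 [241. 255.] r 0.1366 ang 78.9
pegs [ 0.5324 -0.0859  0.07  ] 33 [362. 277.] r 0.1377 ang -101.1
pegs [0.4559 0.139  0.07  ] 47 [260. 313.] r 0.1367 ang 138.9
pegs [0.4293 0.0055 0.07  ] 42 [321. 325.] r 0.1369 ang -161.4
pots circle (array([0.58018162, 0.00748208]), np.float64(0.09885277382268184))
pots [ 0.6435 -0.1147  0.085 ] 3927 [61 52 47] r 0.1844 ang -62.7
pots [0.635  0.0342 0.085 ] 254 [57 57 59] r 0.0775 ang -11.2
pots [0.6101 0.1077 0.085 ] 254 [229 231 228] r 0.0777 ang 48.8
pots [ 0.518 -0.07   0.085] 542 [37 38 41] r 0.1261 ang -109.0
pots [ 0.5841 -0.024   0.085 ] 252 [229 200  55] r 0.0774 ang -71.1
pots [0.534  0.1229 0.085 ] 267 [ 65 167  92] r 0.07
[... 784 characters left out ...]
. 317.] r 0.1389 ang 138.2
pots circle (array([ 0.74855912, -0.38977058]), np.float64(0.49730324904797213))
pots [ 0.9556 -0.8608  0.085 ] 3301 [55 45 34] r 1.0030 ang -66.3
pots [ 0.5776 -0.0153  0.085 ] 196 [250 227   0] r 0.0771 ang -71.2
pots [0.6293 0.0423 0.085 ] 197 [23 24 30] r 0.0781 ang -11.4
pots [ 5.016e-01 -5.000e-04  8.500e-02] 209 [ 25  97 221] r 0.0775 ang -131.2
pots [0.6041 0.1159 0.085 ] 214 [253 251 248] r 0.0777 ang 48.6
pots [0.4771 0.0727 0.085 ] 227 [241  28  18] r 0.0771 ang 168.8
pots [0.5282 0.1306 0.085 ] 233 [ 36 188  74] r 0.0769 ang 108.6
arrow [0.3767 0.0893 0.01  ] 214 [393. 327.] r 0.1788 ang 169.8
mod60 [48.75 48.56 48.8  48.58] 48.6732054329432 target 48.7
```

View pics/top4.png

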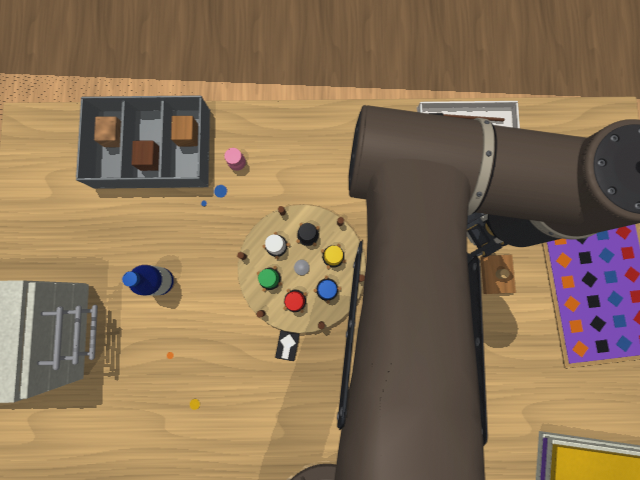

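The red pot at (294,301) lines up with the arrow at (287,346) and the hub at (302,268). All the pots are standing and the arm is clear, so I'll hand in.

```bash
python3 -c "
from plant import *
print(close_job())"
```

```text
the job is handed in; nothing more can be done
None
```

The red pot now faces front, within about half a degree of the arrow's line by the last camera measurement; the carousel is at rest, all six pots are standing in their places, and the job was handed in at about 15 s on the robot's clock.

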